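# Lay out the blanks for sanding in order of length

## Robot

A 7-joint arm with a two-finger parallel gripper is mounted at the origin on the work surface; the furniture and walls round the work are solid. World frame = base frame: x ahead of the robot, y to its left, z up, the work surface at z = 0. Lengths are in m, angles in rad, forces in N, time in s.
With the tool pointing down it reaches from about 0.35 to 0.9 m from the base axis. Payload 8.1 kg.
Tool frame: the origin (TCP) lies on the mounting face of the last link; the fingertips stand 178 mm ahead of it and the grasp point (between the pads) lies 159 mm ahead of it; x points along the fingers, z is the direction in which the jaws open and shut, and the axes are right-handed (so a half turn about x gives the same grasp; the last joint's range is limited). The gripper opens to 92 mm and grips with 3 to 60 N. Pads are 19 mm wide; open, the fingers measure 130 mm over their backs; the gripper's body (75 mm by 190 mm) begins 47 mm behind the grasp point.
Start: joints at [1.221, 0.434, 0.025, 1.573, -0.012, 1.134, -0.075], TCP at [0.153, -0.606, 0.405] pointing down, gripper open.
Joint ranges: [-2.62, 2.62], [-0.44, 2.09], [-1.27, 1.32], [0.08, 2.57], [-1.32, 4.46], [0.12, 2], [-2.74, 2.74]. Speed limits (rad/s): [2.22, 2.22, 3.01, 3.01, 3.14, 3.14, 3.14].

## Interface

Orientations are given as a rotation vector (axis times angle).
In Python, from station import r gives the robot as it stands.
- The arm moves only by the tool send_rows, never from a script. Its argument "series" is one flat list of numbers, 6 for each row, row after row: the shift along the world's x, y, z scaled (see below), then the turn, a rotation vector about the world's x, y, z scaled (see below). In form: [tx, ty, tz, rx, ry, rz, tx, ty, tz, rx, ry, rz, ...]. A call has 1 to 20 rows; each row is the pose to reach, as a shift and turn from the pose commanded when the call began, turning the shorter way round; what a row does not reach only later rows make up. The controller multiplies each number of a shift by 300 mm and each number of a turn by 2 pi rad. A row lasts 1/8 s, in which the tool goes at most 62.5 mm and 10.7 degrees, less where a joint would pass 70% of its speed; a pose out of reach is approached as far as the arm can. A call with a number of a shift or a turn outside -1 to 1 is refused whole. A call with a gripper value outside its range is refused whole. "jaw" is the closure, from 0 (fully open) to 1 (shut), set as the call begins (left out, the last holds). The fingers move at their own pace and stop on an object; "grip_force" is the grip in N (left out, the last holds). Time passes only in rows, so rows that repeat a pose let the fingers close. It gives the time, the measured TCP pose, the force and the opening at its end, in the units of the state.
- r.observe(): the state, without advancing time (a new reading comes with each control period).
- r.get_image(name): name is "scene" or "top" or "wrist"; returns the picture (480x640x3 uint8, red, green, blue); there is no depth.
- r.camera_info(name): a dict with "camera_matrix" (3x3 intrinsics, pixels), "R" (3x3) and "t" (3): a world point X has camera coordinates R X + t; the wrist camera has in their place "hand_eye" (4x4, takes a point from camera to tool coordinates, whose origin is the TCP and whose axes are the tool frame's). Camera axes: x right, y down, z forward; pixel columns grow to the right and rows downward; lengths in m; the calibration is good to about 2 mm. A picture is of the moment at which its call begins: read the wrist's pose just before it. camera_info takes no time and is no camera call.
- r.close_job(): hands the job in, once; it reports no verdict.
The state is a dict: "time": time; "joints": joint angles; "qvel": joint speeds; "joint_torque": joint torques, N m; "tool_pos": TCP position; "eef_rot": TCP orientation; "force": force on the tool from outside, world axes, zero at the start; "ft_torque": the same for the moment, N m; "grip_width": finger opening in m.
Only numpy, scipy, OpenCV 4.12 (cv2) and the standard library are available. Lean on these libraries where they do the work, as an engineer would, in place of code of your own. Each camera call takes 0.05 s, during which the arm holds its last target. There are 200 camera calls.

## Task

Lay four hardwood blanks flat on the layout board, one on each black mark, centred and lengthwise along its mark, in order of length with the shortest on the mark next to the sanding block and the longest farthest from it. Three are the loose blanks on the bench; the fourth and longest is the bottom blank in the chute: slide that one out of the mouth and leave the others in the chute. Do not shift the sanding block.

Things in the scene. Friction and masses are not known exactly. Their poses are not given: they have to be found in the camera images.
- blank_45_center (a point): Dark hardwood bar 45 mm long, 26 wide, 16 thick. Point: its centre; x along its length, z through its thickness. It lies flat and loose on the bench at the start.
- blank_60_center (a point): Dark hardwood bar 60 mm long, 26 wide, 16 thick. Point: its centre; x along its length, z through its thickness. It lies flat and loose on the bench at the start.
- blank_75_center (a point): Dark hardwood bar 75 mm long, 26 wide, 16 thick. Point: its centre; x along its length, z through its thickness. It lies flat and loose on the bench at the start.
- chute_bottom_center (a point): Dark hardwood bar 90 mm long, 26 wide, 16 thick. Point: its centre; x along its length, z through its thickness. Lowest of three alike in the chute; its front 35 mm stand out of the mouth, 4 mm above the bench, nothing under them, sides free to grip. Slide it out level along the chute's -x: 60 mm frees it from the chute and the two on it, which then drop 16 mm.
- chute_top_center (a point): Dark hardwood bar 90 mm long, 26 wide, 16 thick. Point: its centre; x along its length, z through its thickness. The topmost of the three in the chute, 44 mm above the bench at the start, seen from above; it stays in the chute.
- chute: Fixed aluminium gravity chute, 100 x 37 mm, walls 49 high, open top, floor 4 thick. Origin on the bench; the mouth faces its -x, roughly towards the robot; z up. Mouth at x = -32 mm, back at +68. Lowest blank's centre starts at x = -22, y = 0, z = 12 mm. Lips at the mouth, from 23 mm up, hold back the blanks above.
- board: Fixed plywood layout board, 106 mm (x) by 204 mm (y), 12 mm thick, with four black marks: lines across it along its x, at y = -81, -27, +27 and +81 mm. Origin at the centre of its underside, z up; the top is at z = 12 mm. Its x points away from the robot, more or less.
- sanding_block: Grey-brown sanding block, 64 x 112 x 28 mm, lying just off one end of the board's row of marks, the +y or the -y end (it varies), its long side along the board's x. Origin at the centre of its underside. A small pale carton lies at the other end.

How it is judged:
By the outcome, as a careful person would: the job done as asked, in the order asked, and still so for the second after the job is handed in, with the robot touching nothing.
It also fails if it takes over 99 s, if anything falls off the work surface, if the arm or the gripper's body presses on something with over 40 N, if the wrist force passes 120 N, or if a joint passes its speed limit or range.

## Working session

There is one attempt and no reset: what is moved stays moved. The work goes in short steps, Python scripts to look and compute and a tool call to move; the robot and the scene stay as the last step left them, time stands still between calls to the robot, and variables do not carry over. Pictures are saved under pics/ and viewed, about 12 in all and at most 16, crops included, and the job is handed in when it is done.

Besides the shell and the picture viewer there is one more tool, called after "Call:" as name(argument=value, ...), one argument or row to a line, values as JSON. send_rows: Moves the arm, as the interface text tells. Its arguments: {"type":"object","properties":{"series":{"type":"array"},"jaw":{"type":"number"},"grip_force":{"type":"number"}},"required":["series"]}

```bash
mkdir -p pics; ls; python3 - <<'E'
from station import r
import cv2,numpy as np
print(r.observe())
for n in("scene","top","wrist"):
    print(n,r.camera_info(n))
    if n!="wrist": cv2.imwrite(f"pics/{n}0.png",r.get_image(n)[:,:,::-1])
E
```

```text
pics
{'time': 0.0, 'joints': array([ 1.22144771,  0.43521845,  0.02495173,  1.57412004, -0.01161647,
        1.13395247, -0.07510924]), 'qvel': array([-2.02854011e-04, -6.73164027e-04,  2.31085042e-04, -9.35369536e-06,
        6.10109020e-04, -4.01356106e-04, -1.19344117e-03]), 'joint_torque': array([-9.40286809e-04, -6.67860103e+01,  9.84364562e-01, -3.14469230e+01,
       -6.06269413e-02,  4.26395237e-02,  9.55067731e-05]), 'tool_pos': array([ 0.15258262, -0.60584753,  0.40393842]), 'eef_rot': array([ 1.026491  ,  1.3171754 , -1.02505699]), 'force': array([ 0.25791336,  1.14648883, -0.95768939]), 'ft_torque': array([-0.04456615, -0.02744185,  0.04092072]), 'grip_width': 0.09153890937448174}
scene {'camera_matrix': array([[576.93343178,   0.        , 312.00871036],
       [  0.        , 576.93343178, 232.41975922],
       [  0.        ,   0.        ,   1.        ]]), 'R': array([[-0.84117271, -0.54070249, -0.00832432],
       [-0.32866027,  0.523401  , -0.78615127],
       [ 0.4294309 , -0.65855312, -0.61797806]]), 't': array([0.39619461, 0.22574149, 0.80091439])}
top {'camera_matri
[... 195 characters left out ...]
3, -0.01493555],
       [-0.9939593 ,  0.0099764 , -0.10929494],
       [ 0.1094279 ,  0.01392798, -0.99389715]]), 't': array([-0.0109832 ,  0.49699243,  1.16248743])}
wrist {'camera_matrix': array([[376.85128507,   0.        , 319.1588165 ],
       [  0.        , 376.85128507, 239.71768582],
       [  0.        ,   0.        ,   1.        ]]), 'hand_eye': array([[ 1.18846140e-04, -2.60434860e-01,  9.65491413e-01,
         2.00977632e-02],
       [-1.32960548e-03, -9.65490608e-01, -2.60434479e-01,
         7.08069976e-02],
       [ 9.99999109e-01, -1.25277104e-03, -4.61020448e-04,
        -5.42494458e-05],
       [ 0.00000000e+00,  0.00000000e+00,  0.00000000e+00,
         1.00000000e+00]])}
```

View pics/top0.png

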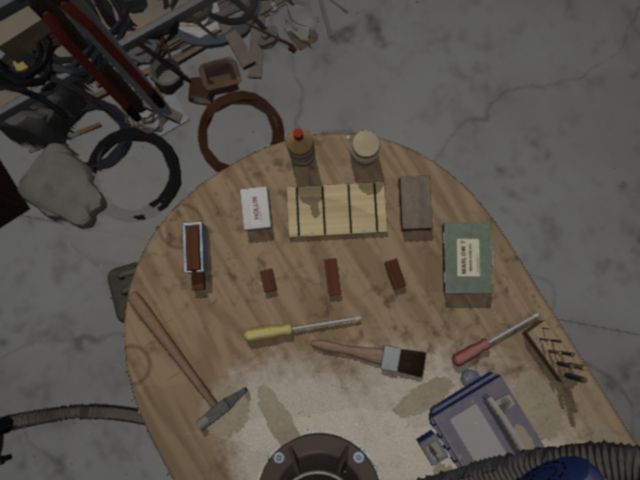

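View pics/scene0.png

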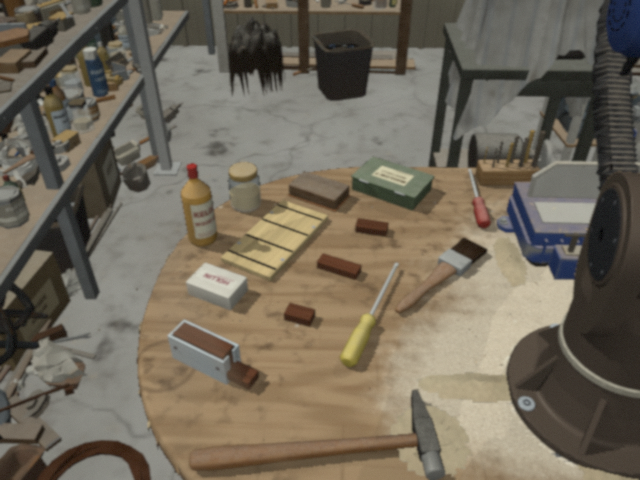

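Top view: the board is at about (337,210), the sanding block on its right at (415,203), i.e. the -y end, and the carton on the left. The chute is at (195,250), with its mouth pointing down. Loose blanks are at (268,280), (332,277) and (396,275). I'll enlarge this region.

```bash
python3 - <<'E'
import cv2
im=cv2.imread("pics/top0.png")
c=im[170:310,170:450]
a=cv2.resize(im[235:305,170:290],None,fx=6.5,fy=6.5,interpolation=cv2.INTER_CUBIC)
cv2.imwrite("pics/c1.png",cv2.resize(im[215:305,175:290],(782,612))[:600])
b=cv2.resize(im[170:310,280:440],None,fx=4.2,fy=4.2,interpolation=cv2.INTER_CUBIC)
cv2.imwrite("pics/c2.png",cv2.convertScaleAbs(b,alpha=1.5))
c=cv2.resize(im[215:307,175:285],None,fx=6,fy=6,interpolation=cv2.INTER_CUBIC)
cv2.imwrite("pics/c1.png",cv2.convertScaleAbs(c,alpha=1.5))
E
```

```text
(no output)
```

View pics/c1.png

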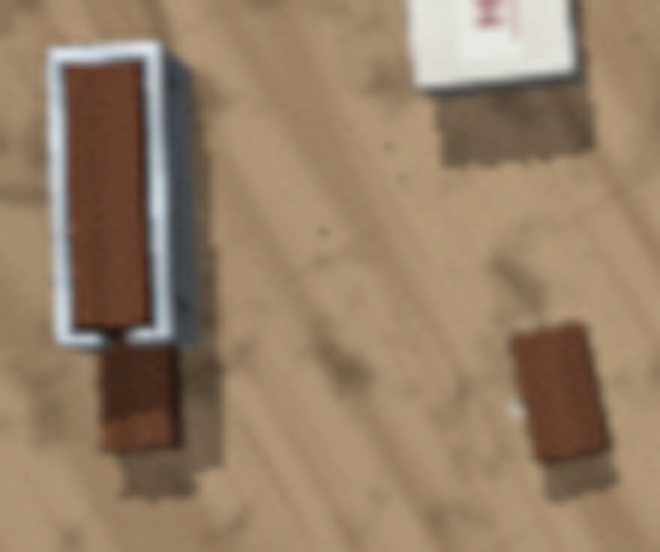

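View pics/c2.png

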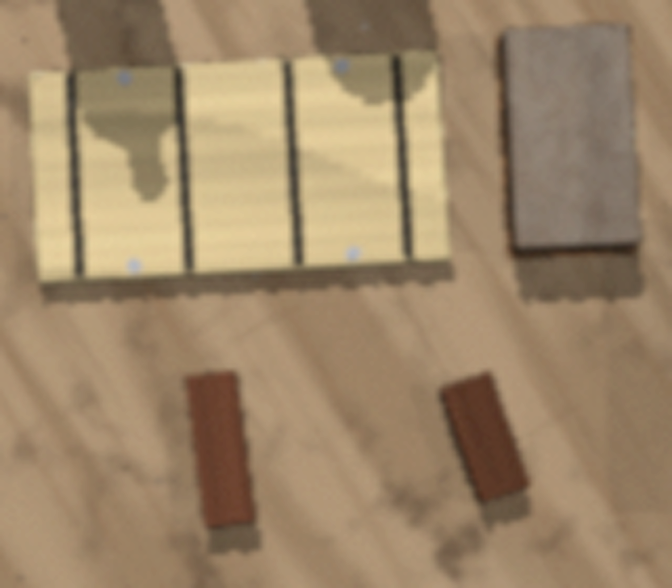

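```bash
cat > h.py <<'E'
import numpy as np,cv2
from scipy.spatial.transform import Rotation as Ro
from station import r
def ray2plane(ci,uv,z,R=None,t=None):
    K=ci["camera_matrix"];R=ci["R"] if R is None else R;t=ci["t"] if t is None else t
    uv=np.atleast_2d(uv).astype(float)
    d=np.c_[uv,np.ones(len(uv))]@np.linalg.inv(K).T@R
    C=-R.T@t
    return C+d*((z-C[2])/d[:,2])[:,None]
def wristRt(ci,o):
    T=np.eye(4);T[:3,:3]=Ro.from_rotvec(o["eef_rot"]).as_matrix();T[:3,3]=o["tool_pos"]
    M=np.linalg.inv(T@ci["hand_eye"]);return M[:3,:3],M[:3,3]
def rect(P):
    P=P[:,:2];c=P.mean(0)
    e=[(P[0]+P[1])/2-(P[2]+P[3])/2,(P[1]+P[2])/2-(P[3]+P[0])/2]
    L=[np.linalg.norm(x) for x in e]
    v=e[0] if L[0]>L[1] else e[1]
    a=np.degrees(np.arctan2(v[1],v[0]));a=(a+90)%180-90
    return np.round(c*1000,1),round(a,1),np.round(np.array(L)*1000,1)
E
python3 - <<'E'
from h import *
ci=r.camera_info("top")
f=lambda p,s,o:(np.array(p)+.5)/s-.5+np.array(o)
o1=(175,215);o2=(280,170)
for n,p,s,o,z in[("A",[(513,337),(582,323),(608,448),(545,462)],6,o1,.016),
 ("chuterim",[(48,48),(163,40),(178,338),(60,346)],6,o1,.049),
 ("chutetop",[(66,64),(140,60),(151,324),(77,330)],6,o1,.052),
 ("board",[(30,72),(438,52),(448,258),(42,280)],4.2,o2,.012),
 ("B",[(185,376),(236,372),(255,523),(207,528)],4.2,o2,.016),
 ("C",[(441,390),(491,373),(528,488),(481,502)],4.2,o2,.016),
 ("block",[(504,30),(630,25),(638,243),(515,250)],4.2,o2,.028)]:
    print(n,*rect(ray2plane(ci,f(p,s,o),z)))
print(ray2plane(ci,f([(102,448),(180,443)],6,o1),.020)*1000)
for m in [[(70,70),(80,274)],[(179,67),(188,270)],[(288,60),(298,264)],[(396,55),(408,260)]]:
    P=ray2plane(ci,f(m,4.2,o2),.012)[:,:2]*1000; d=P[0]-P[1];print(P.mean(0).round(1),np.degrees(np.arctan2(d[1],d[0])).round(1))
o=r.observe();print(Ro.from_rotvec(o["eef_rot"]).as_matrix().round(3))
E
```

```text
A [430.8 101. ] 13.2 [43.8 23. ]
chuterim [497.2 248. ] 3.5 [100.4  39.1]
chutetop [496.3 248.5] 3.3 [89.  24.7]
board [577.1 -40.2] -87.6 [103.8 201.3]
B [436.4 -29.7] 7.1 [74.4 24.2]
C [ 440.7 -158.2] 17.5 [58.  24.8]
block [ 586.6 -202.1] 1.0 [108.3  60.6]
[[413.086298   257.00652093  20.        ]
 [414.54330837 230.45749286  20.        ]]
[574.7  41. ] 2.6
[575.9 -12.6] 2.0
[578.6 -66.7] 2.0
[ 580.2 -120.5] 2.3
[[-0.     0.97   0.244]
 [ 0.001  0.244 -0.97 ]
 [-1.    -0.    -0.001]]
```

A is the 45, B the 75 and C the 60. The board yaw is about 2.3°, the chute's about 3.4°. The sanding block is at the -y end, so from y=-81 to +81 the order is 45, 60, 75, 90. I'll move over the scene for a closer wrist view.

Call:
send_rows(
  series=[1,1,0,0,0,-0.03,1,1,0,0,0,-0.03,1,1,0,0,0,-0.03,1,1,0,0,0,-0.03,1,1,0,0,0,-0.03,1,1,0,0,0,-0.03,1,1,0,0,0,-0.03,1,1,0,0,0,-0.03],
  jaw=0.35,
  grip_force=30,
)

```text
time: 1.1
tool_pos: [0.4556, -0.3021, 0.4044]
eef_rot: [1.162, 1.24, -1.159]
force: [-0.2, -0.9, 0.7]
grip_width: 0.0594
```

Call:
send_rows(
  series=[0,1,0.1,0,0,0,0,1,0.1,0,0,0,0,1,0.1,0,0,0,0,1,0.1,0,0,0,0,1,0.1,0,0,0,0,1,0.1,0,0,0,0,1,0.1,0,0,0,0,1,0.1,0,0,0],
)

```text
time: 2.1
tool_pos: [0.4526, -0.0079, 0.4344]
eef_rot: [1.168, 1.235, -1.169]
force: [0.3, -0.2, 0.5]
grip_width: 0.0599
```

```bash
python3 - <<'E'
from h import *
o=r.observe();im=r.get_image("wrist")[:,:,::-1]
print(o["time"],o["tool_pos"],o["eef_rot"],o["grip_width"],o["joints"])
cv2.imwrite("pics/w1.png",im); np.savez("w1.npz",eef_rot=o["eef_rot"],tool_pos=o["tool_pos"])
cv2.imwrite("pics/w1b.png",cv2.convertScaleAbs(cv2.resize(im,(800,600),interpolation=cv2.INTER_CUBIC),alpha=1.4))
E
```

```text
2.1 [ 0.45262916 -0.00786346  0.43439124] [ 1.16767985  1.23499526 -1.16926045] 0.0598673229926996 [ 0.15839975  0.14709137 -0.29240817  1.9068461   0.04803469  1.09512707
 -1.66865441]
```

View pics/w1b.png

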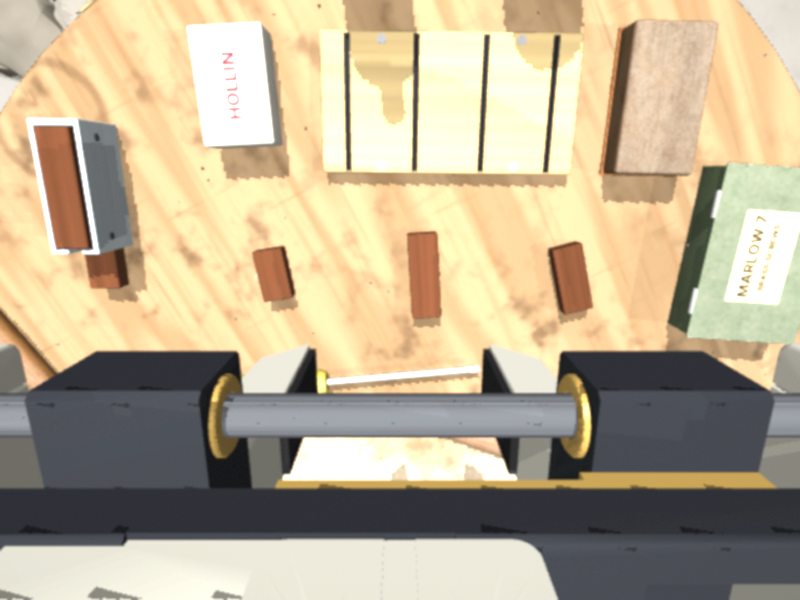

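```bash
python3 - <<'E'
import cv2
im=cv2.imread("pics/w1.png")[20:260,180:500]
cv2.imwrite("pics/w1c.png",cv2.convertScaleAbs(cv2.resize(im,None,fx=2.5,fy=2.5,interpolation=cv2.INTER_CUBIC),alpha=1.1))
E
```

```text
(no output)
```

View pics/w1c.png

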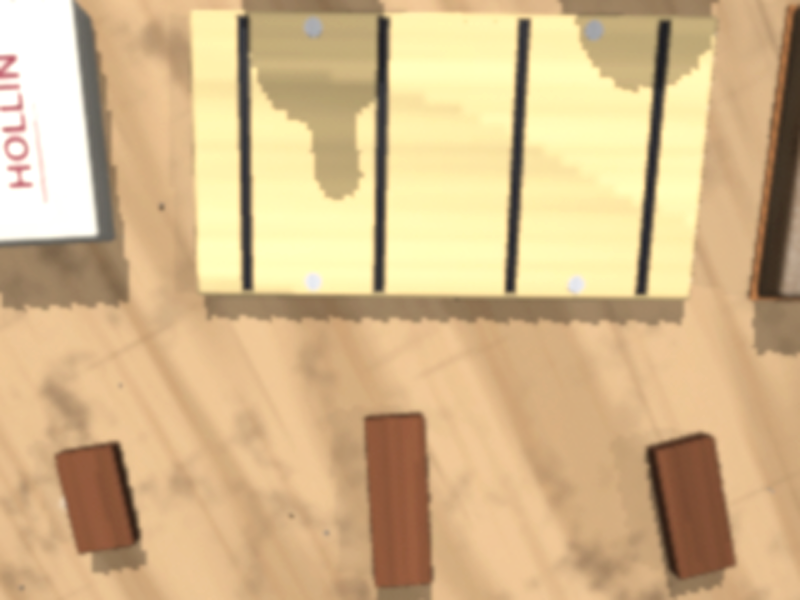

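```bash
python3 - <<'E'
from h import *
ci=r.camera_info("wrist");o=dict(np.load("w1.npz"));R,t=wristRt(ci,o)
f=lambda p:(np.array(p)+.5)/2.5-.5+np.array((180,20))
for n,p,z in[("A45",[(56,456),(113,446),(132,542),(79,552)],.016),
 ("board",[(192,10),(714,18),(688,297),(199,291)],.012),
 ("B75",[(365,418),(422,416),(431,585),(376,587)],.016),
 ("C60",[(655,449),(713,437),(735,565),(681,577)],.016)]:
    print(n,*rect(ray2plane(ci,f(p),z,R,t)))
for m in [[(243,17),(247,289)],[(383,18),(379,291)],[(523,19),(510,292)],[(664,21),(642,293)]]:
    P=ray2plane(ci,f(m),.012,R,t)[:,:2]*1000; d=P[0]-P[1];print(P.mean(0).round(1),np.degrees(np.arctan2(d[1],d[0])).round(1))
# chute, from 800x600 full view
g=lambda p:(np.array(p)+.5)/1.25-.5
print("rim",*rect(ray2plane(ci,g([(28,118),(80,121),(104,250),(52,253)]),.049,R,t)))
print("front",ray2plane(ci,g([(91,287),(121,288)]),.020,R,t)*1000)
print("yaw tool",Ro.from_rotvec(o["eef_rot"]).as_matrix().round(4))
s=r.camera_info("scene");print("bottle",ray2plane(s,[(203,243),(245,210)],0)*1000)
E
```

```text
A45 [432.3 100.8] 11.3 [42.7 24.4]
board [577.5 -40.6] -87.6 [103.6 200.9]
B75 [437.6 -30.1] 7.2 [74.8 24.2]
C60 [ 442.5 -158.8] 18.7 [58.9 24.3]
[573.7  40.1] 2.3
[576.  -13.9] 2.7
[578.5 -67.7] 2.8
[ 580.9 -121.9] 2.9
rim [498.4 246.2] 3.2 [96.8 39.3]
front [[413.83637233 255.7583357   20.        ]
 [414.3344241  230.06684574  20.        ]]
yaw tool [[-8.000e-04  9.985e-01  5.520e-02]
 [-5.000e-04  5.520e-02 -9.985e-01]
 [-1.000e+00 -8.000e-04  5.000e-04]]
bottle [[687.3021918   37.81269448   0.        ]
 [685.59043596 -86.33793378   0.        ]]
```

Call:
send_rows(
  series=[-0.072,0.356,-0.583,0,0,0.025,-0.072,0.356,-0.583,0,0,0.025,-0.072,0.356,-0.583,0,0,0.025,-0.072,0.356,-0.583,0,0,0.025,-0.072,0.356,-0.583,0,0,0.025,-0.072,0.356,-0.583,0,0,0.025,-0.072,0.356,-0.583,0,0,0.025,-0.072,0.356,-0.583,0,0,0.025],
)

```text
time: 3.15
tool_pos: [0.4315, 0.1002, 0.2606]
eef_rot: [1.051, 1.302, -1.049]
force: [-0.3, 0.2, 0.3]
grip_width: 0.0599
```

Call:
send_rows(
  series=[0,0,-0.13,0,0,0,0,0,-0.265,0,0,0,0,0,-0.265,0,0,0,0,0,-0.265,0,0,0],
)

```text
time: 3.65
tool_pos: [0.4312, 0.1006, 0.1805]
eef_rot: [1.049, 1.303, -1.049]
force: [-0.7, 0.5, 0.2]
grip_width: 0.0597
```

Call:
send_rows(
  series=[0,0,0,0,0,0,0,0,0,0,0,0,0,0,0,0,0,0,0,0,0,0,0,0,0,0,0,0,0,0],
  jaw=1,
  grip_force=25,
)

```text
time: 4.28
tool_pos: [0.4311, 0.1007, 0.1805]
eef_rot: [1.049, 1.303, -1.049]
force: [-0.5, -0.0, 2.9]
grip_width: 0.0258
```

Call:
send_rows(
  series=[0,0,0.1,0,0,0,0,0,0.2,0,0,0,0,0,0.2,0,0,0,0,0,0.2,0,0,0],
)

```text
time: 4.78
tool_pos: [0.4309, 0.1005, 0.24]
eef_rot: [1.049, 1.303, -1.05]
force: [-0.7, -0.9, -0.1]
grip_width: 0.0257
```

```bash
python3 - <<'E'
from h import *
o=r.observe();im=r.get_image("wrist")[:,:,::-1]
print(o["tool_pos"],o["eef_rot"])
cv2.imwrite("pics/w2.png",cv2.convertScaleAbs(im,alpha=1.3))
E
```

```text
[0.43088404 0.10053551 0.23998685] [ 1.04900572  1.30329009 -1.04955048]
```

View pics/w2.png

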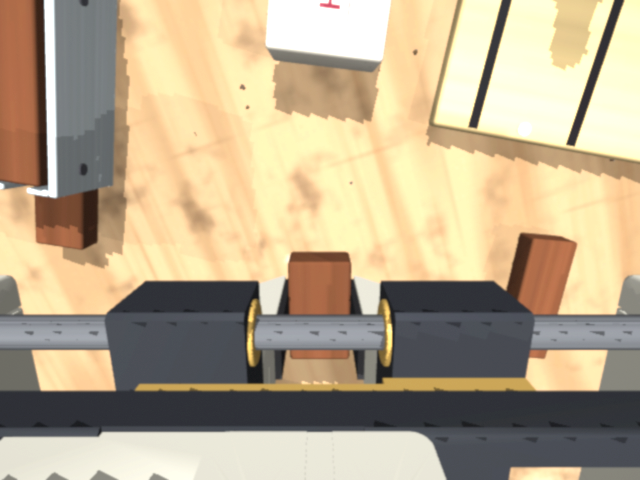

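```bash
python3 - <<'E'
from h import *
ci=r.camera_info("wrist");H=ci["hand_eye"];K=ci["camera_matrix"]
for uv in [(320,260),(320,358),(289,300),(350,300)]:
    d=H[:3,:3]@np.linalg.inv(K)@[*uv,1]; p=H[:3,3]+d*((.1645-H[0,3])/d[0]); print(uv,p*1000)
p=np.array([.1645,.0225,0,1]);q=np.linalg.inv(H)@p;print(K@q[:3]/q[2])
E
```

```text
(320, 260) [164.5         23.39124085   0.18310497]
(320, 358) [ 1.64500000e+02 -2.12677872e+01  1.49592805e-01]
(289, 300) [164.5          5.97012631 -12.6882546 ]
(350, 300) [164.5          5.93831948  12.61314931]
[319.54768931 262.10295877   1.        ]
```

Call:
send_rows(
  series=[0.497,-0.74,0,0,0,-0.027,0.497,-0.74,0,0,0,-0.027,0.497,-0.74,0,0,0,-0.027,0.497,-0.74,0,0,0,-0.027,0.497,-0.74,0,0,0,-0.027,0.497,-0.74,0,0,0,-0.027,0.497,-0.74,0,0,0,-0.027,0.497,-0.74,0,0,0,-0.027],
)

```text
time: 5.82
tool_pos: [0.5796, -0.1193, 0.2403]
eef_rot: [1.174, 1.233, -1.174]
force: [-0.4, -0.3, -0.2]
grip_width: 0.0255
```

```bash
python3 - <<'E'
from h import *
o=r.observe();im=r.get_image("wrist")[:,:,::-1]
print(o["tool_pos"],Ro.from_rotvec(o["eef_rot"]).as_matrix()[1,1])
cv2.imwrite("pics/w3.png",cv2.convertScaleAbs(im,alpha=1.1))
E
```

```text
[ 0.57959319 -0.11928507  0.24032223] 0.048365995271351325
```

View pics/w3.png

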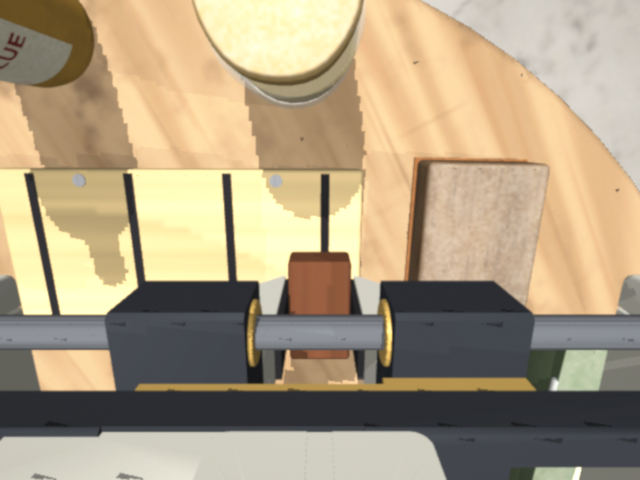

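```bash
python3 - <<'E'
from h import *
ci=r.camera_info("wrist");o=r.observe();R,t=wristRt(ci,o);print(o["tool_pos"],o["qvel"].round(3))
P=ray2plane(ci,[(324.5,176),(325,252),(227,176),(232,276),(129,176),(141,280),(30,176),(54,305),(0,170),(361,169)],.012,R,t)*1000
for p in P:
    d=p[:2]-[577.4,-40.5];a=np.radians(2.5);print(p.round(1),(d@[np.cos(a),np.sin(a)]).round(1),(d@[-np.sin(a),np.cos(a)]).round(1))
E
```

```text
[ 0.57973326 -0.11962795  0.2404321 ] [ 0.005 -0.001  0.006 -0.008  0.002  0.002  0.003]
[ 630.4 -119.8   12. ] 49.5 -81.5
[ 587.  -122.2   12. ] 6.0 -82.1
[627.9 -66.4  12. ] 49.4 -28.1
[569.7 -68.4  12. ] -8.9 -27.5
[625.4 -12.8  12. ] 49.2 25.6
[564.7 -14.7  12. ] -11.6 26.3
[622.9  41.4  12. ] 49.0 79.9
[546.1  38.8  12. ] -27.8 80.6
[625.4  57.3  12. ] 52.2 95.6
[ 635.1 -139.4   12. ] 53.4 -101.4
```

Call:
send_rows(
  series=[0,-0.003,-0.1,0,0,0,0,-0.003,-0.12,0,0,0,0,-0.003,-0.12,0,0,0,0,-0.003,-0.12,0,0,0],
)

```text
time: 6.38
tool_pos: [0.5805, -0.122, 0.2052]
eef_rot: [1.176, 1.23, -1.175]
force: [-0.2, -0.0, 0.2]
grip_width: 0.0258
```

Call:
send_rows(
  series=[-0.003,0,-0.04,0,0,0,-0.003,0,-0.04,0,0,0,-0.003,0,-0.04,0,0,0],
)

```text
time: 6.75
tool_pos: [0.579, -0.1222, 0.192]
eef_rot: [1.175, 1.231, -1.176]
force: [0.0, -0.2, -0.2]
grip_width: 0.0255
```

Call:
send_rows(
  series=[0,0,0,0,0,0,0,0,0,0,0,0,0,0,0,0,0,0],
  jaw=0.61,
)

```text
time: 7.12
tool_pos: [0.5793, -0.1222, 0.1924]
eef_rot: [1.176, 1.23, -1.176]
force: [1.0, -0.4, -0.6]
grip_width: 0.0359
```

Call:
send_rows(
  series=[0,0,0.1,0,0,0,0,0,0.2,0,0,0,0,0,0.2,0,0,0],
)

```text
time: 7.5
tool_pos: [0.5802, -0.1222, 0.2547]
eef_rot: [1.177, 1.227, -1.173]
force: [0.7, -0.1, -0.6]
grip_width: 0.0357
```

Call:
send_rows(
  series=[-0.458,-0.122,0,0,0,0.0433,-0.458,-0.122,0,0,0,0.0433,-0.458,-0.122,0,0,0,0.0433,-0.458,-0.122,0,0,0,0.0433,-0.458,-0.122,0,0,0,0.0433,-0.458,-0.122,0,0,0,0.0433],
  jaw=0.35,
)

```text
time: 8.25
tool_pos: [0.4433, -0.1582, 0.2523]
eef_rot: [0.972, 1.343, -0.97]
force: [0.3, 0.1, 0.6]
grip_width: 0.0597
```

Call:
send_rows(
  series=[0,0,-0.08,0,0,0,0,0,-0.16,0,0,0,0,0,-0.16,0,0,0,0,0,-0.16,0,0,0],
)

```text
time: 8.75
tool_pos: [0.4426, -0.1585, 0.2048]
eef_rot: [0.972, 1.343, -0.971]
force: [0.2, -0.1, 0.2]
grip_width: 0.0598
```

Down 24.3 mm to 0.1805, grip, and lift.

Call:
send_rows(
  series=[0,0,-0.081,0,0,0,0,0,-0.081,0,0,0,0,0,-0.081,0,0,0],
)

```text
time: 9.12
tool_pos: [0.4423, -0.1588, 0.181]
eef_rot: [0.972, 1.342, -0.972]
force: [-0.3, 0.4, 0.4]
grip_width: 0.0594
```

Call:
send_rows(
  series=[0,0,0,0,0,0,0,0,0,0,0,0,0,0,0,0,0,0,0,0,0,0,0,0,0,0,0,0,0,0],
  jaw=1,
)

```text
time: 9.75
tool_pos: [0.4419, -0.1588, 0.1802]
eef_rot: [0.972, 1.343, -0.972]
force: [0.2, -0.6, 2.0]
grip_width: 0.0258
```

Call:
send_rows(
  series=[0,0,0.1,0,0,0,0,0,0.2,0,0,0,0,0,0.2,0,0,0,0,0,0.2,0,0,0],
)

```text
time: 10.25
tool_pos: [0.4416, -0.1588, 0.2396]
eef_rot: [0.972, 1.343, -0.972]
force: [-0.5, 0.3, -1.6]
grip_width: 0.0255
```

```bash
cat > off.py <<'E'
# length offset of the held blank along tool y, from the dark-red column of pixels at the image's middle
from h import *
im=r.get_image("wrist")[:,:,::-1]; cv2.imwrite("pics/held.png",cv2.convertScaleAbs(cv2.resize(im[225:385,220:420],None,fx=4,fy=3.5),alpha=1.3))
c=im[:,305:335].mean(1); print([(i,*c[i].astype(int)) for i in range(244,270,2)])
E
python3 off.py
```

```text
[(244, np.int64(36), np.int64(52), np.int64(85)), (246, np.int64(49), np.int64(72), np.int64(116)), (248, np.int64(51), np.int64(75), np.int64(122)), (250, np.int64(50), np.int64(74), np.int64(120)), (252, np.int64(50), np.int64(74), np.int64(120)), (254, np.int64(50), np.int64(74), np.int64(120)), (256, np.int64(50), np.int64(74), np.int64(120)), (258, np.int64(50), np.int64(74), np.int64(120)), (260, np.int64(50), np.int64(74), np.int64(120)), (262, np.int64(50), np.int64(74), np.int64(120)), (264, np.int64(50), np.int64(74), np.int64(120)), (266, np.int64(50), np.int64(74), np.int64(120)), (268, np.int64(50), np.int64(74), np.int64(119))]
```

View pics/held.png

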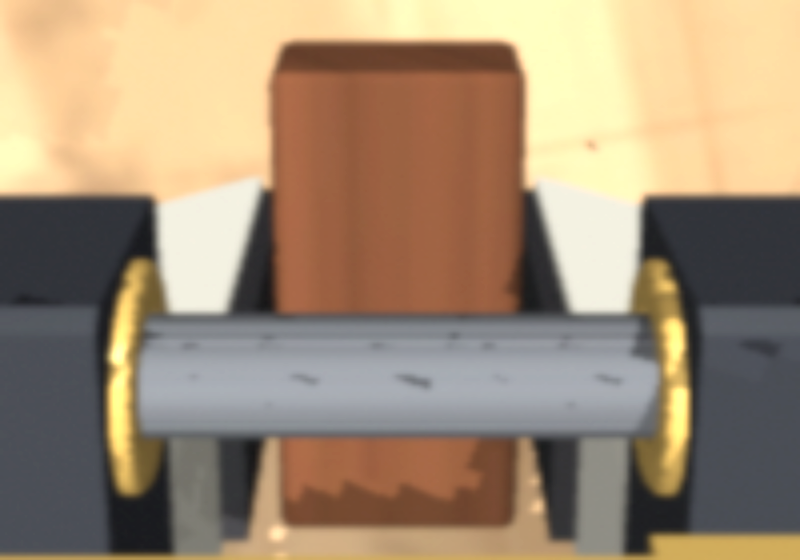

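Call:
send_rows(
  series=[0.456,0.302,0,0,0,-0.0433,0.456,0.302,0,0,0,-0.0433,0.456,0.302,0,0,0,-0.0433,0.456,0.302,0,0,0,-0.0433,0.456,0.302,0,0,0,-0.0433,0.456,0.302,0,0,0,-0.0433],
)

```text
time: 11.05
tool_pos: [0.5776, -0.0693, 0.2395]
eef_rot: [1.175, 1.231, -1.178]
force: [-0.5, -1.3, -0.3]
grip_width: 0.0253
```

Call:
send_rows(
  series=[0,0,-0.06,0,0,0,0,0,-0.115,0,0,0,0,0,-0.115,0,0,0,0,0,-0.115,0,0,0],
)

```text
time: 11.55
tool_pos: [0.5787, -0.0682, 0.2053]
eef_rot: [1.175, 1.231, -1.176]
force: [-0.3, -0.8, -1.3]
grip_width: 0.026
```

Call:
send_rows(
  series=[-0.001,0,-0.043,0,0,0,-0.001,0,-0.043,0,0,0,-0.001,0,-0.043,0,0,0],
)

```text
time: 11.92
tool_pos: [0.5782, -0.0681, 0.1924]
eef_rot: [1.175, 1.231, -1.176]
force: [-0.2, -0.0, 0.6]
grip_width: 0.0253
```

Call:
send_rows(
  series=[0,0,0,0,0,0,0,0,0,0,0,0,0,0,0,0,0,0],
  jaw=0.61,
)

```text
time: 12.3
tool_pos: [0.5784, -0.0682, 0.1927]
eef_rot: [1.176, 1.23, -1.176]
force: [-0.1, 0.1, -0.4]
grip_width: 0.0362
```

Call:
send_rows(
  series=[0,0,0.1,0,0,0,0,0,0.2,0,0,0,0,0,0.2,0,0,0],
)

```text
time: 12.68
tool_pos: [0.5793, -0.0681, 0.255]
eef_rot: [1.177, 1.227, -1.173]
force: [-0.1, -0.4, 0.5]
grip_width: 0.0358
```

Call:
send_rows(
  series=[-0.469,0.127,0,0,0,0.0128,-0.469,0.127,0,0,0,0.0128,-0.469,0.127,0,0,0,0.0128,-0.469,0.127,0,0,0,0.0128,-0.469,0.127,0,0,0,0.0128,-0.469,0.127,0,0,0,0.0128],
  jaw=0.35,
)

```text
time: 13.42
tool_pos: [0.4387, -0.0303, 0.2525]
eef_rot: [1.117, 1.266, -1.116]
force: [-0.1, -0.0, 0.9]
grip_width: 0.0597
```

Call:
send_rows(
  series=[0,0,-0.12,0,0,0,0,0,-0.241,0,0,0,0,0,-0.241,0,0,0,0,0,-0.241,0,0,0,0,0,-0.241,0,0,0],
)

```text
time: 14.05
tool_pos: [0.438, -0.0302, 0.1803]
eef_rot: [1.116, 1.266, -1.116]
force: [-0.0, -0.0, -0.1]
grip_width: 0.0597
```

Call:
send_rows(
  series=[0,0,0,0,0,0,0,0,0,0,0,0,0,0,0,0,0,0,0,0,0,0,0,0,0,0,0,0,0,0],
  jaw=1,
)

```text
time: 14.68
tool_pos: [0.4377, -0.0301, 0.1804]
eef_rot: [1.116, 1.266, -1.116]
force: [-0.7, 0.6, 0.3]
grip_width: 0.026
```

Call:
send_rows(
  series=[0,0,0.1,0,0,0,0,0,0.2,0,0,0,0,0,0.2,0,0,0,0,0,0.2,0,0,0],
)

```text
time: 15.18
tool_pos: [0.4374, -0.0302, 0.2399]
eef_rot: [1.116, 1.266, -1.116]
force: [-0.9, -0.1, -0.7]
grip_width: 0.0257
```

```bash
python3 - <<'E'
from h import *
im=r.get_image("wrist")[:,:,::-1]; cv2.imwrite("pics/held2.png",cv2.convertScaleAbs(cv2.resize(im[205:385,220:420],None,fx=4,fy=3),alpha=1.3))
ci=r.camera_info("wrist");H=ci["hand_eye"];K=ci["camera_matrix"]
for y in (.0375,-.0375,.073,.017):
    q=np.linalg.inv(H)@[.1645,y,0,1];print(y,(K@q[:3]/q[2])[:2])
E
```

```text
0.0375 [319.66426024 225.81277011]
-0.0375 [319.82980254 390.22596821]
0.073 [319.56966119 131.85894669]
0.017 [319.71369473 274.91008909]
```

View pics/held2.png

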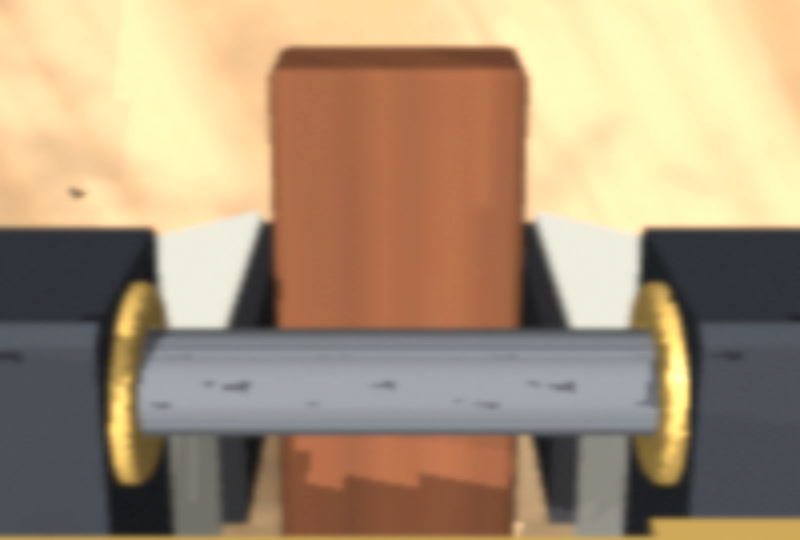

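Call:
send_rows(
  series=[0.462,0.053,0,0,0,-0.0128,0.462,0.053,0,0,0,-0.0128,0.462,0.053,0,0,0,-0.0128,0.462,0.053,0,0,0,-0.0128,0.462,0.053,0,0,0,-0.0128,0.462,0.053,0,0,0,-0.0128],
)

```text
time: 15.98
tool_pos: [0.575, -0.0145, 0.2402]
eef_rot: [1.175, 1.231, -1.177]
force: [0.5, 0.2, -1.0]
grip_width: 0.0258
```

Call:
send_rows(
  series=[0,0,-0.06,0,0,0,0,0,-0.115,0,0,0,0,0,-0.115,0,0,0,0,0,-0.115,0,0,0],
)

```text
time: 16.48
tool_pos: [0.5763, -0.0141, 0.2056]
eef_rot: [1.175, 1.231, -1.176]
force: [0.1, 0.6, -0.2]
grip_width: 0.0257
```

Call:
send_rows(
  series=[0,0,-0.043,0,0,0,0,0,-0.043,0,0,0,0,0,-0.043,0,0,0],
)

```text
time: 16.85
tool_pos: [0.5761, -0.0142, 0.1927]
eef_rot: [1.175, 1.231, -1.176]
force: [0.0, -0.4, -0.8]
grip_width: 0.0257
```

Call:
send_rows(
  series=[0,0,0,0,0,0,0,0,0,0,0,0,0,0,0,0,0,0],
  jaw=0.61,
)

```text
time: 17.23
tool_pos: [0.5763, -0.0142, 0.1931]
eef_rot: [1.176, 1.23, -1.175]
force: [-1.0, 0.7, 0.1]
grip_width: 0.0356
```

Call:
send_rows(
  series=[0,0,0.1,0,0,0,0,0,0.25,0,0,0,0,0,0.25,0,0,0,0,0,0.25,0,0,0],
)

```text
time: 17.73
tool_pos: [0.5761, -0.0143, 0.2678]
eef_rot: [1.175, 1.23, -1.176]
force: [0.1, 0.5, 0.5]
grip_width: 0.0357
```

Call:
send_rows(
  series=[-0.587,0.86,0.1,0,0,0.002,-0.587,0.86,0.1,0,0,0.002,-0.587,0.86,0.1,0,0,0.002,-0.587,0.86,0.1,0,0,0.002,-0.587,0.86,0.1,0,0,0.002,-0.587,0.86,0.1,0,0,0.002,-0.587,0.86,0.1,0,0,0.002,-0.587,0.86,0.1,0,0,0.002],
  jaw=0.35,
)

```text
time: 18.73
tool_pos: [0.4009, 0.2423, 0.2972]
eef_rot: [1.167, 1.235, -1.169]
force: [0.8, 0.5, 0.0]
grip_width: 0.0593
```

```bash
python3 - <<'E'
from h import *
o=r.observe();im=r.get_image("wrist")[:,:,::-1]
print(o["tool_pos"],o["eef_rot"]);np.savez("w4.npz",eef_rot=o["eef_rot"],tool_pos=o["tool_pos"])
cv2.imwrite("pics/w4r.png",im)
cv2.imwrite("pics/w4.png",cv2.convertScaleAbs(cv2.resize(im[:300,200:440],None,fx=2,fy=2,interpolation=cv2.INTER_CUBIC),alpha=1.2))
E
```

```text
[0.40091934 0.24233907 0.29723489] [ 1.16670294  1.23477481 -1.16945132]
```

View pics/w4.png

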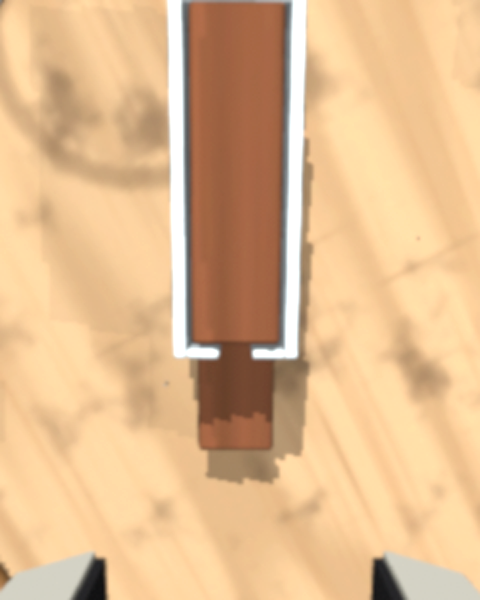

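```bash
python3 - <<'E'
from h import *
ci=r.camera_info("wrist");o=dict(np.load("w4.npz"));R,t=wristRt(ci,o)
f=lambda p:(np.array(p)+.5)/2-.5+np.array((200,0))
print(ray2plane(ci,f([(199.5,446),(272.5,446),(198,370),(273,370)]),.020,R,t)*1000)
print(ray2plane(ci,f([(174,357),(298,357),(167,2),(306,2)]),.049,R,t)*1000)
E
```

```text
[[413.55882918 256.76154045  20.        ]
 [414.93738127 231.31434346  20.        ]
 [439.95395409 258.34599539  20.        ]
 [441.33533422 232.8887911   20.        ]]
[[447.01721127 264.34797179  49.        ]
 [449.03493105 227.17397948  49.        ]
 [541.12099858 269.21757694  49.        ]
 [543.14986479 232.08498744  49.        ]]
```

Call:
send_rows(
  series=[0.103,0.004,-0.15,0,0,0,0.103,0.004,-0.27,0,0,0,0.103,0.004,-0.27,0,0,0,0.103,0.004,-0.27,0,0,0,0.103,0.004,-0.27,0,0,0],
)

```text
time: 19.4
tool_pos: [0.4315, 0.2452, 0.2184]
eef_rot: [1.168, 1.235, -1.164]
force: [0.7, 0.6, 0.4]
grip_width: 0.0598
```

Call:
send_rows(
  series=[-0.001,-0.001,-0.06,0,0,0,-0.001,-0.001,-0.113,0,0,0,-0.001,-0.001,-0.113,0,0,0,-0.001,-0.001,-0.113,0,0,0],
)

```text
time: 19.9
tool_pos: [0.4309, 0.2449, 0.1834]
eef_rot: [1.166, 1.236, -1.166]
force: [0.3, 0.4, 0.5]
grip_width: 0.0596
```

Call:
send_rows(
  series=[0,0,0,0,0,0,0,0,0,0,0,0,0,0,0,0,0,0,0,0,0,0,0,0,0,0,0,0,0,0],
  jaw=1,
  grip_force=40,
)

```text
time: 20.52
tool_pos: [0.4308, 0.2447, 0.1831]
eef_rot: [1.166, 1.236, -1.166]
force: [0.1, 0.1, 0.3]
grip_width: 0.0252
```

Call:
send_rows(
  series=[-0.02,-0.0011,0,0,0,0,-0.04,-0.0022,0,0,0,0,-0.06,-0.0033,0,0,0,0,-0.08,-0.0044,0,0,0,0,-0.1,-0.0055,0,0,0,0,-0.12,-0.0066,0,0,0,0,-0.14,-0.0077,0,0,0,0,-0.16,-0.0088,0,0,0,0,-0.18,-0.0099,0,0,0,0,-0.2,-0.011,0,0,0,0,-0.22,-0.0121,0,0,0,0,-0.24,-0.0132,0,0,0,0,-0.26,-0.0143,0,0,0,0,-0.26,-0.0143,0,0,0,0,-0.26,-0.0143,0,0,0,0],
)

```text
time: 22.4
tool_pos: [0.3529, 0.2405, 0.1831]
eef_rot: [1.166, 1.236, -1.166]
force: [0.4, -0.3, -1.1]
grip_width: 0.0257
```

Call:
send_rows(
  series=[0,0,0.05,0,0,0,0,0,0.15,0,0,0,0,0,0.3,0,0,0,0,0,0.3,0,0,0,0,0,0.3,0,0,0],
)

```text
time: 23.02
tool_pos: [0.3529, 0.2402, 0.2729]
eef_rot: [1.167, 1.236, -1.166]
force: [0.3, 1.1, -1.5]
grip_width: 0.0256
```

```bash
python3 - <<'E'
from h import *
im=r.get_image("wrist")[:,:,::-1]
cv2.imwrite("pics/w5.png",cv2.convertScaleAbs(im[:390,120:520],alpha=1.2))
E
```

View pics/w5.png

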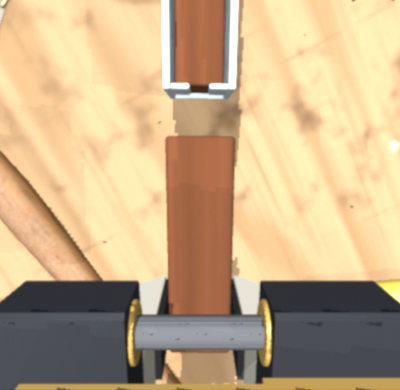

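```bash
python3 - <<'E'
from h import *
ci=r.camera_info("wrist");H=ci["hand_eye"];K=ci["camera_matrix"]
im=cv2.imread("pics/w5.png");print([(i,*im[i,185:215].mean(0).astype(int)) for i in list(range(130,144))+list(range(344,358))])
print([(row,[int(x) for x in np.where((im[row,:,2].astype(int)-im[row,:,0]>40)&(im[row,:,2]<190)&(im[row,:,1]<130))[0][[0,-1]]]) for row in (150,170,200,240,270)])
for x,y in ((.1631,.0733),(.1631,-.0167),(.1791,-.0167),(.1631,.07),(.1661,.0733)):
    for z in (-.013,.013):
        q=np.linalg.inv(H)@[x,y,z,1];print(x,y,(K@q[:3]/q[2])[:2]-[120,0])
E
```

```text
[(130, np.int64(117), np.int64(154), np.int64(187)), (131, np.int64(116), np.int64(153), np.int64(185)), (132, np.int64(115), np.int64(152), np.int64(185)), (133, np.int64(114), np.int64(151), np.int64(184)), (134, np.int64(111), np.int64(147), np.int64(179)), (135, np.int64(98), np.int64(131), np.int64(166)), (136, np.int64(78), np.int64(109), np.int64(157)), (137, np.int64(71), np.int64(104), np.int64(164)), (138, np.int64(72), np.int64(106), np.int64(170)), (139, np.int64(72), np.int64(107), np.int64(173)), (140, np.int64(73), np.int64(108), np.int64(174)), (141, np.int64(73), np.int64(108), np.int64(174)), (142, np.int64(73), np.int64(108), np.int64(174)), (143, np.int64(73), np.int64(108), np.int64(174)), (344, np.int64(148), np.int64(143), np.int64(139)), (345, np.int64(143), np.int64(138), np.int64(135)), (346, np.int64(144), np.int64(139), np.int64(136)), (347, np.int64(136), np.int64(131), np.int64(127)), (348, np.int64(114), np.int64(110), np.int64(108)), (349, np.int64(95), np.int64(96), np.int64(108)), (350, np.int64(76), np.int64(94), np.int64(136)), (351, np.int64(66), 
[... 151 characters left out ...]
, np.int64(142), np.int64(174)), (355, np.int64(106), np.int64(143), np.int64(177)), (356, np.int64(106), np.int64(144), np.int64(177)), (357, np.int64(106), np.int64(144), np.int64(177))]
[(150, [166, 235]), (170, [11, 233]), (200, [33, 232]), (240, [65, 231]), (270, [89, 231])]
0.1631 0.0733 [164.04694245 130.95747208]
0.1631 0.0733 [235.3518099  130.85810369]
0.1631 -0.0167 [169.44482391 350.36809234]
0.1631 -0.0167 [230.35754301 350.30895092]
0.1791 -0.0167 [172.06164011 331.76526861]
0.1791 -0.0167 [227.63718883 331.70931799]
0.1631 0.07 [164.27718928 140.31643998]
0.1631 0.07 [235.13877518 140.21896684]
0.1661 0.0733 [164.7748822  131.10374985]
0.1661 0.0733 [234.60777674 131.00645257]
```

Call:
send_rows(
  series=[0.644,-0.672,0,0,0,-0.002,0.644,-0.672,0,0,0,-0.002,0.644,-0.672,0,0,0,-0.002,0.644,-0.672,0,0,0,-0.002,0.644,-0.672,0,0,0,-0.002,0.644,-0.672,0,0,0,-0.002,0.644,-0.672,0,0,0,-0.002,0.644,-0.672,0,0,0,-0.002],
)

```text
time: 24.08
tool_pos: [0.5451, 0.0401, 0.2726]
eef_rot: [1.174, 1.233, -1.175]
force: [0.2, 0.1, 0.1]
grip_width: 0.0252
```

Call:
send_rows(
  series=[0,0,-0.1,0,0,0,0,0,-0.21,0,0,0,0,0,-0.21,0,0,0,0,0,-0.21,0,0,0],
)

```text
time: 24.58
tool_pos: [0.5461, 0.0395, 0.211]
eef_rot: [1.175, 1.231, -1.174]
force: [-0.3, -0.7, 0.0]
grip_width: 0.0257
```

```bash
python3 - <<'E'
from h import *
o=r.observe();print(o["tool_pos"],o["eef_rot"])
im=r.get_image("wrist")[:,:,::-1]
cv2.imwrite("pics/w6.png",cv2.convertScaleAbs(cv2.resize(im[60:380,120:520],None,fx=1.8,fy=1.8),alpha=1.1))
E
```

```text
[0.54611329 0.03951757 0.21100596] [ 1.17525261  1.23054773 -1.1741309 ]
```

View pics/w6.png

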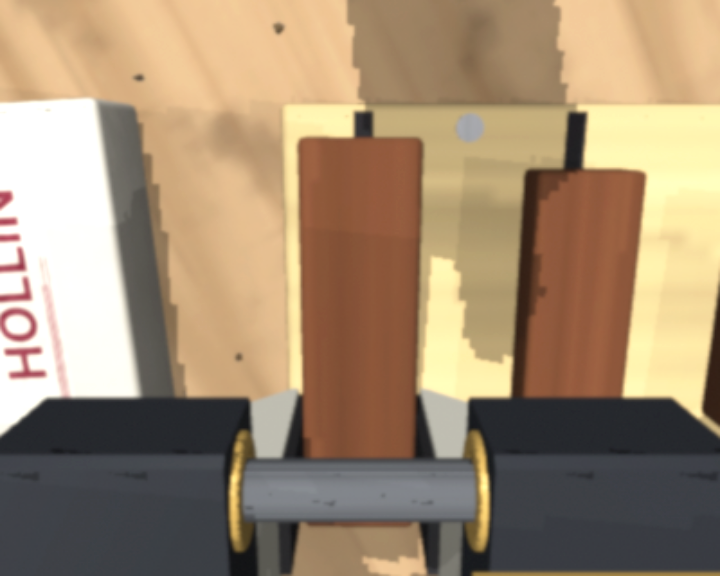

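Call:
send_rows(
  series=[0,-0.004,-0.03,0,0,0,0,-0.004,-0.064,0,0,0,0,-0.004,-0.064,0,0,0,0,-0.004,-0.064,0,0,0],
)

```text
time: 25.12
tool_pos: [0.546, 0.0376, 0.1906]
eef_rot: [1.176, 1.23, -1.176]
force: [0.2, 0.0, 0.7]
grip_width: 0.0256
```

Call:
send_rows(
  series=[0,0,0,0,0,0,0,0,0,0,0,0,0,0,0,0,0,0],
  jaw=0.61,
)

```text
time: 25.5
tool_pos: [0.5459, 0.0376, 0.1908]
eef_rot: [1.175, 1.231, -1.176]
force: [-0.7, -0.3, 0.0]
grip_width: 0.0355
```

Call:
send_rows(
  series=[0,0,0.1,0,0,0,0,0,0.3,0,0,0,0,0,0.5,0,0,0,-0.4,-0.2,0.8,0,0,0,-0.4,-0.2,0.8,0,0,0,-0.4,-0.2,0.8,0,0,0,-0.4,-0.2,0.8,0,0,0,-0.4,-0.2,0.8,0,0,0,-0.4,-0.2,0.8,0,0,0,-0.4,-0.2,0.8,0,0,0],
)

```text
time: 26.75
tool_pos: [0.4264, -0.022, 0.4301]
eef_rot: [1.175, 1.232, -1.176]
force: [0.6, 0.2, -0.2]
grip_width: 0.0359
```

```bash
python3 - <<'E'
from h import *
o=r.observe();print(o["tool_pos"],o["eef_rot"]);np.savez("w7.npz",eef_rot=o["eef_rot"],tool_pos=o["tool_pos"])
im=r.get_image("wrist")[:,:,::-1];cv2.imwrite("pics/w7r.png",im)
cv2.imwrite("pics/w7.png",cv2.resize(im[0:240,150:550],None,fx=2,fy=2,interpolation=cv2.INTER_CUBIC))
E
```

```text
[ 0.42642801 -0.02198115  0.43011814] [ 1.17452229  1.23219029 -1.17563005]
```

View pics/w7.png

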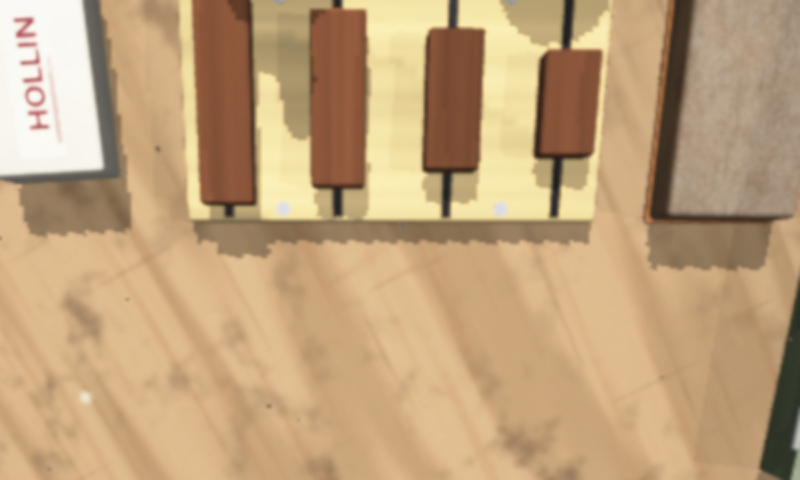

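Call:
send_rows(
  series=[0.25,-0.05,-0.15,0,0,0,0.25,-0.05,-0.15,0,0,0,0.25,-0.05,-0.15,0,0,0,0.25,-0.05,-0.15,0,0,0],
)

```text
time: 27.3
tool_pos: [0.5005, -0.0369, 0.3859]
eef_rot: [1.175, 1.232, -1.176]
force: [-0.2, 0.2, 0.2]
grip_width: 0.0357
```

```bash
python3 - <<'E'
from h import *
o=r.observe();print(o["tool_pos"],o["eef_rot"]);np.savez("w8.npz",eef_rot=o["eef_rot"],tool_pos=o["tool_pos"])
im=r.get_image("wrist")[:,:,::-1];cv2.imwrite("pics/w8r.png",im)
a=cv2.resize(im[50:250,170:490],None,fx=2.5,fy=2.5,interpolation=cv2.INTER_CUBIC)
s=r.get_image("scene")[:,:,::-1];cv2.imwrite("pics/s8.png",s)
cv2.imwrite("pics/w8.png",a)
E
```

```text
[ 0.50049437 -0.03693307  0.38587371] [ 1.17485322  1.23150025 -1.17557957]
```

View pics/w8.png

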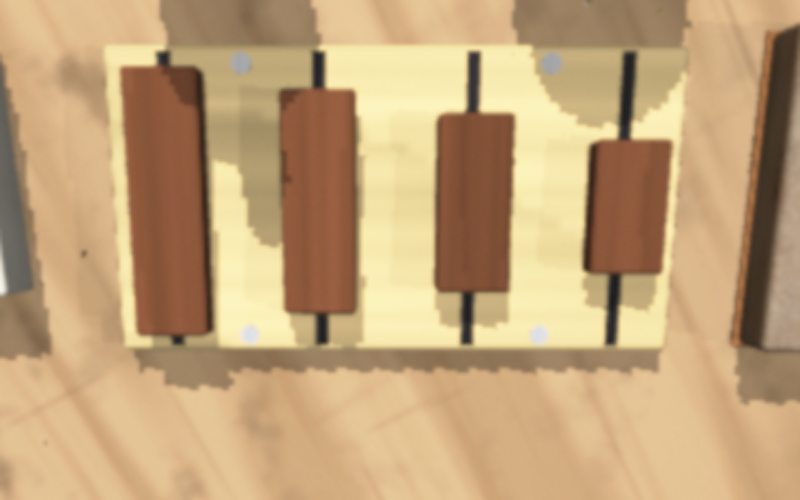

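View pics/s8.png

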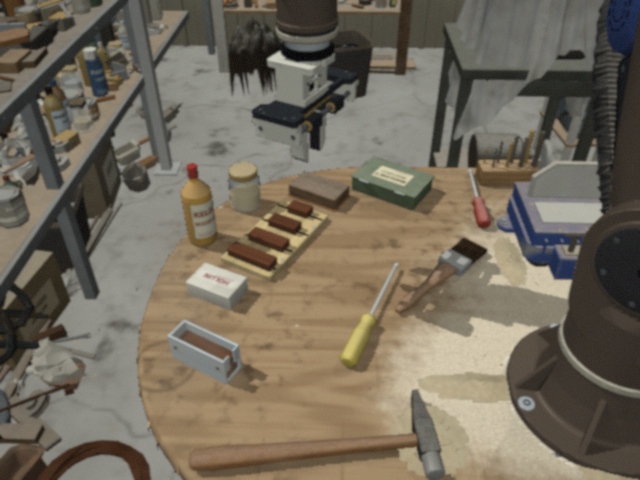

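```bash
python3 - <<'E'
from h import *
ci=r.camera_info("wrist");o=dict(np.load("w8.npz"));R,t=wristRt(ci,o)
f=lambda p:(np.array(p)+.5)/2.5-.5+np.array((170,50))
B=ray2plane(ci,f([(106,46),(688,48),(662,346),(126,347)]),.012,R,t);print("board",*rect(B))
bc=B[:,:2].mean(0)*1000
for n,p,m in[(90,[(121,68),(196,68),(207,333),(139,335)],81),(75,[(280,90),(355,90),(355,312),(286,313)],27),
 (60,[(438,115),(514,115),(509,291),(437,291)],-27),(45,[(597,141),(672,141),(661,272),(591,272)],-81)]:
    c,a,L=rect(ray2plane(ci,f(p),.028,R,t)); d=c-bc;y=np.radians(2.6);print(n,c,a,L,"rel",(d@[np.cos(y),np.sin(y)]).round(1),(d@[-np.sin(y),np.cos(y)]-m).round(1))
for m in [[(163,54),(178,341)],[(318,54),(322,341)],[(474,54),(467,341)],[(629,54),(611,341)]]:
    P=ray2plane(ci,f(m),.012,R,t)[:,:2]*1000;print("mark",P.mean(0).round(1),np.degrees(np.arctan2(*(P[0]-P[1])[::-1])).round(1))
E
```

```text
board [577.5 -40.8] -87.5 [103.6 201.3]
90 [572.7  38.4] 2.5 [88.1 24.6] rel -1.2 -1.6
75 [575.5 -14.3] 2.5 [73.6 24.8] rel -0.8 -0.4
60 [577.7 -67.8] 3.2 [58.3 25.5] rel -1.1 0.1
45 [ 579.3 -121.5] 2.8 [43.4 25. ] rel -1.9 0.3
mark [573.8  40.1] 2.5
mark [576.2 -13.7] 2.6
mark [578.7 -67.9] 2.7
mark [ 581.1 -121.7] 2.7
```

```bash
python3 -c "
from station import r
print(r.close_job())"
```

```text
the job is handed in; nothing more can be done
None
```

All four blanks are lying flat on the layout board, and I handed the job in at about 27 s of the 99 s. From the sanding block outwards the order is 45, 60, 75, then 90 mm. The 90 is the bottom blank from the chute, slid out level.

- **Placement:** in the last wrist picture every blank is within about 2 mm of its mark's centre and within about 0.6° of its direction. The largest errors are 1.9 mm lengthwise for the 45 and 1.6 mm sideways for the 90.
- **Chute:** the last scene picture shows blanks still inside the chute and none at the mouth. I could not count both from that angle.
- **Sanding block:** it looks unmoved in the last pictures. I judged that by eye and did not re-measure it.
- **Forces:** wrist readings at the end of each move stayed at about 3 N or less, and the gripper was clear of everything at hand-in.

No check failed. Estimates from the different pictures disagreed by at most about 2 mm.

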